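Open the note-brick banding clamp for loading

ROBOT

A 6-joint arm with a two-finger parallel gripper is mounted at the origin on the work surface. World frame = base frame: x ahead of the robot, y to its left, z up, the work surface at z = 0. Lengths are in mm, angles in degrees, forces in N, time in s.
With the tool pointing down it reaches from about 400 to 825 mm from the base axis. Payload 7 kg.
Tool frame: the origin (TCP) lies midway between the tips of the shut fingers; the grasp point (between the pads) lies 19 mm behind it; x points along the fingers, y is the direction in which the jaws open and shut, and the axes are right-handed (so a half turn about x gives the same grasp; the last joint's range is limited). The gripper opens to 85 mm and grips with 20 to 120 N. Pads are 22 mm wide; open, the fingers measure 114 mm over their backs; the gripper's body (76 mm by 85 mm) begins 54 mm behind the grasp point. The pads swing forward as they close: fully open they stand 13 mm farther back than shut.
Start: joints at [-59.467, 20.546, 0.682, 0, -70.136, -16.507], TCP at [163.569, -654.859, 231.302] pointing down, gripper open.
Joint ranges: [-176.03, 176.03], [-82.01, 121.73], [-58.28, 71.71], [-173.87, 95.51], [-174.79, -0.11], [-173.66, 173.66]. Speed limits (degrees/s): [136.94, 136.94, 172.46, 180, 180, 180].

INTERFACE

Orientations are given as [roll, pitch, yaw] about the fixed x, y, z axes, in that order (R = Rz(yaw) Ry(pitch) Rx(roll)).
In Python, from rig import * gives the robot as it stands.
- The arm moves only by the tool send_rows, never from a script. Its argument "steps" is a list that holds one entry, the list of rows, each a list of 7 numbers: the shift along the world's x, y, z in m, then the turn, a rotation vector about the world's x, y, z in degrees, then the opening, from 0 (shut) to 1 (fully open). In form: [[[dx, dy, dz, wx, wy, wz, gripper], ...]]. A call has 1 to 12 rows; each row shifts and turns the pose as measured when the row begins; what a row does not reach is not made up. A row lasts 1/12 s, in which the tool goes at most 41.7 mm and 7.16 degrees, less where a joint would pass 70% of its speed; a pose out of reach is approached as far as the arm can. A call with a gripper value outside its range is refused whole. The fingers move at their own pace and stop on an object; the grip force is fixed at half the most. Time passes only in rows, so rows that do not move let the fingers close. It gives the time, the measured TCP pose, the force and the opening at its end, in the units of the state.
- read_state(): the state, without advancing time (a new reading comes with each control period).
- get_image(name): name is "scene" or "top" or "wrist"; returns the picture (480x640x3 uint8, red, green, blue); there is no depth.
- camera_info(name): a dict with "fx", "fy", "cx", "cy" (pixels), "k1" (the pictures are not rectified: a ray, as slopes to the right and down, at radius r is drawn at 1 + k1 r^2 times it, then the intrinsics apply), "rvec" (rotation vector, rad) and "tvec" (3), from world to camera coordinates, as OpenCV has them. Camera axes: x right, y down, z forward; pixel columns grow to the right and rows downward; lengths in mm; the calibration is good to about 2 mm. A picture is of the moment at which its call begins: read the wrist's pose just before it. camera_info takes no time and is no camera call; for the wrist camera it gives the pose at the moment of the call.
- finish_job(): hands the job in, once; it reports no verdict.
Trained networks look in the newest picture that a camera, given by its name, has taken for a name from the list of things; names that differ only in an ending like _2 or _b are one class to them, and where a whole thing is asked for, a point or a joint stands for the part that bears it (a point fixed in the world has none). Each returns a list of dicts, best first, with "score" (0 to 1); they miss things now and then, are a little off and sometimes report something else, mostly with a low value. They report only what shows in the picture. A call takes as long as a camera call. They do not tell look-alikes from the thing itself.
- find_in(camera, query): "uv" ([column, row] in pixels, amid what is visible of it).
- masks_of(camera, query): "pixels" (480x640 bool, what is visible of it) and "uv" ([column, row] in pixels, amid what is visible of it).
The state is a dict: "t": time; "joint_positions": joint angles; "joint_velocities": joint speeds; "tau": joint torques, N m; "tool_pos": TCP position; "tool_rot": TCP orientation; "wrist_force": force on the tool from outside, world axes, zero at the start; "moment": the same for the moment, N m; "width": opening from 0.0 (shut) to 1.0 (fully open).
Only numpy, scipy, OpenCV 4.12 (cv2) and the standard library are available. Lean on these libraries where they do the work, as an engineer would, in place of code of your own. Each camera call takes 0.05 s, during which the arm holds its last target. There are 200 camera calls.

TASK

The banding clamp has been run in too far to take the rest of the note packs. With the fingertips press the black release key on top of its sliding jaw right down and, keeping it pressed, push the jaw back along its bar until it rests against the end stop, then let the key come up and leave the clamp. Leave the packs standing in the clamp, the two stacks beside it and the sponge pot where they are.

Things in the scene. Friction and masses are not known exactly. Their poses are not given: they have to be found in the camera images.
- clamp: Bench clamp for note bricks, bolted down: grey base plate 320 x 130 x 10 mm, steel toothed bar 20 mm wide and two guide rods along it (tops 44 mm high). Origin: on the counter under the bar's centre line. x runs along the bar and points the way the jaw opens; z up. Fixed jaw: upright plate 130 mm wide, 100 mm high, face at x = -135 mm.
- end_stop (a point): Middle of the upper edge of the end stop's face: an aluminium block 120 mm wide, 62 mm high, at the clamp's +x end (face at clamp x = +115 mm). The sliding jaw's back end meets it when fully open.
- jaw (a joint): Sliding jaw, m: 0 run in (50 mm between jaw faces), 0.100 back against the end stop (clamp +x). Aluminium slide 100 mm long, 130 wide, deck 64 mm high; jaw plate at its -x end 10 mm thick, 100 mm high. A pawl on the key locks in 7 mm teeth under the bar: key up, it clicks inwards but goes back 7 mm at most. Key down, it slides against about 3 N and stays where left.
- release (a joint): How far the release key is pressed, m: 0 up, 0.008 fully down (hard stop). Up to 0.004 may be taken up at the start, where the pawl rests on a tooth's slope. The pawl is clear of the teeth beyond 0.004; press to 0.006 or more and keep it there while pushing. Its spring gives about 3 N at the top, 7 N fully down, and lifts it when let go.
- release_top (a point): Middle of the top of the release key: flat black ribbed plate on the slide, 50 mm long (clamp x), 84 mm wide, top 80 mm high when up, 72 mm fully pressed. It moves straight down wherever it is pressed and travels with the jaw. The jaw plate's back is 36 mm away on the clamp -x side and rises 20 mm above the key.
- rest_face (a point): Point on the jaw's finger rest, at height 92 mm on the middle of its upright face: 84 mm wide, across the bar, top 104 mm high, looking to clamp -x, 28 mm from the key's middle on the +x side (3 mm past the key's edge); behind it slopes away. A fingertip standing on the pressed key pushes the jaw back by bearing on this face.
- part_brick: Three strapped note packs held together by two rubber bands, 39 x 155 x 66 mm, standing on edge on the rods against the fixed jaw, loose. Origin at the middle of the underside; x is its thickness.
- stack_four: Four strapped note packs lying flat in a banded stack on the counter near the clamp, 66 x 155 x 52 mm high, loose. Origin at the middle of the underside.
- stack_three: Three strapped note packs lying flat in a banded stack on the counter near the clamp, 66 x 155 x 39 mm high, loose. Origin at the middle of the underside.
- sponge_pot: Round finger-moistening pot, 76 mm across and 33 mm high, loose on the counter near the clamp. Origin at the middle of the underside.
Not all that is in view belongs to the job. Leave any green or red look-alike of the part_brick alone.

How it is judged:
By the outcome, as a careful person would: the job done as asked, in the order asked, and still so for the second after the job is handed in, with the robot touching nothing.
It also fails if it takes over 35 s, if anything falls off the work surface, if the arm or the gripper's body presses on something with over 40 N, if the wrist force passes 120 N, or if a joint passes its speed limit or range.

## Working session

There is one attempt and no reset: what is moved stays moved. The work goes in short steps, Python scripts to look and compute and a tool call to move; the robot and the scene stay as the last step left them, time stands still between calls to the robot, and variables do not carry over. Pictures are saved under pics/ and viewed, about 8 in all and at most 12, crops included, and the job is handed in when it is done.

Besides the shell and the picture viewer there is one more tool, called after "Call:" in YAML: its name, and indented under it one key for each argument. send_rows: Moves the arm, as the interface text tells. Its arguments: {"type":"object","properties":{"steps":{"type":"array","items":{"type":"array","items":{"type":"array","items":{"type":"number"}}}}},"required":["steps"]}

```bash
mkdir -p pics
cat > h.py <<'E'
from rig import *
import numpy as np, cv2
def K(c): return np.array([[c['fx'],0,c['cx']],[0,c['fy'],c['cy']],[0,0,1.]]),np.array([c['k1'],0,0,0,0.])
def proj(cam,P):
    c=camera_info(cam);k,d=K(c)
    return cv2.projectPoints(np.array(P,float).reshape(-1,3),np.array(c['rvec'],float),np.array(c['tvec'],float),k,d)[0].reshape(-1,2)
def unproj(cam,uv,z):
    c=camera_info(cam);k,d=K(c);R=cv2.Rodrigues(np.array(c['rvec'],float))[0];t=np.array(c['tvec'],float).ravel()
    u=cv2.undistortPoints(np.array(uv,float).reshape(-1,1,2),k,d).reshape(-1,2)
    r=np.c_[u,np.ones(len(u))]@R; o=-R.T@t
    return o+r*((z-o[2])/r[:,2])[:,None]
def save(n,im): cv2.imwrite('pics/'+n,im[:,:,::-1])
E
python3 - <<'E'
from h import *
a=get_image('scene');b=get_image('top');save('scene.png',a);save('top.png',b)
for cam in('scene','top'):
  for q in('release_top','rest_face','end_stop','clamp','part_brick','stack_four','stack_three','sponge_pot'):
    try: print(cam,q,[(np.round(r['uv']).tolist(),round(r['score'],2)) for r in find_in(cam,q)][:3])
    except Exception as e: print(cam,q,e)
E
```

```text
scene release_top [([301.0, 260.0], 0.59)]
scene rest_face [([298.0, 265.0], 0.61)]
scene end_stop [([303.0, 274.0], 0.77), ([205.0, 360.0], 0.45)]
scene clamp [([303.0, 273.0], 0.64)]
scene part_brick [([228.0, 228.0], 0.79), ([161.0, 277.0], 0.76), ([262.0, 295.0], 0.65)]
scene stack_four [([368.0, 316.0], 0.91)]
scene stack_three [([202.0, 362.0], 0.73)]
scene sponge_pot [([379.0, 204.0], 0.95)]
top release_top [([474.0, 234.0], 0.66), ([341.0, 225.0], 0.56), ([394.0, 228.0], 0.45)]
top rest_face [([338.0, 225.0], 0.83), ([472.0, 234.0], 0.37)]
top end_stop [([324.0, 227.0], 0.6), ([338.0, 225.0], 0.55)]
top clamp [([324.0, 226.0], 0.93)]
top part_brick [([239.0, 330.0], 0.94), ([395.0, 229.0], 0.91), ([446.0, 342.0], 0.9)]
top stack_four [([326.0, 129.0], 0.76)]
top stack_three [([476.0, 235.0], 0.64)]
top sponge_pot [([198.0, 216.0], 0.74), ([340.0, 224.0], 0.24)]
```

View pics/scene.png

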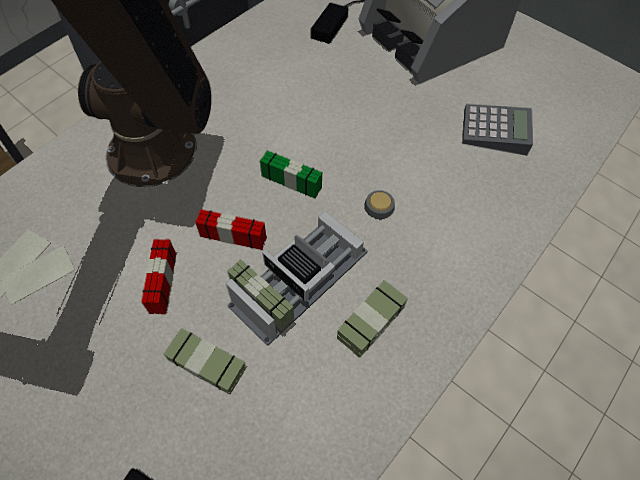

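View pics/top.png

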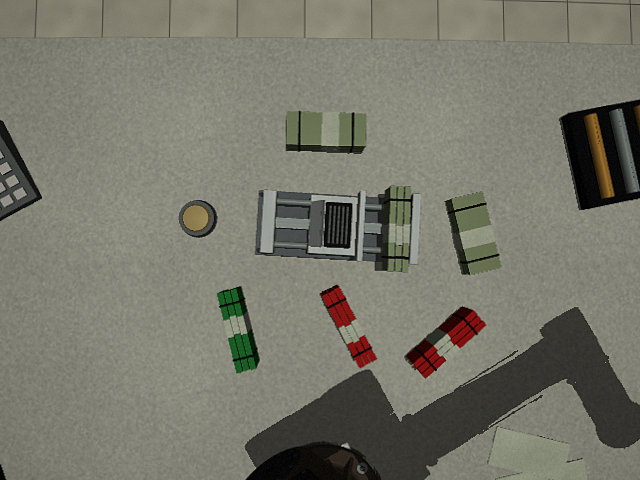

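The scene picture shows the clamp at about (300,275), with the key at (298,262). In the top picture the key is at (338,225), the finger rest is to its left at (317,225), the end stop is at (266,222) and the fixed jaw is at (415,229). So the jaw opens toward the left of the top image. The red and green bricks are look-alikes. The real part_brick is the grey-green one in the clamp at (398,229). Next I'll enlarge the clamp to fit its pose.

Run:
```python
from h import *
im=cv2.imread('pics/top.png')[175:285,245:435]
cv2.imwrite('pics/topc.png',cv2.resize(im,None,fx=4,fy=4,interpolation=cv2.INTER_CUBIC))
c=camera_info('top');R=cv2.Rodrigues(np.array(c['rvec'],float))[0];print('campos',-R.T@np.array(c['tvec'],float).ravel())
print(unproj('top',[[338,225]],80),unproj('top',[[266,222]],62),unproj('top',[[415,229]],100))
print(unproj('scene',[[298,262]],80))
s=read_state();print(s['tool_pos'],s['tool_rot'],s['t'],s['wrist_force'])
```

```text
campos [504.24380004  32.93503427 922.73820446]
[[553.41645623 -22.26353579  80.        ]] [[560.06368407 113.20142614  62.        ]] [[ 545.08004919 -161.76672601  100.        ]]
[[554.73619298 -24.38632048  80.        ]]
[ 163.56553173 -654.84168567  231.30155842] [68.15986412 89.99874976 82.186752  ] 0.9 [-0.14498076 -0.65138612  1.17476615]
```

View pics/topc.png

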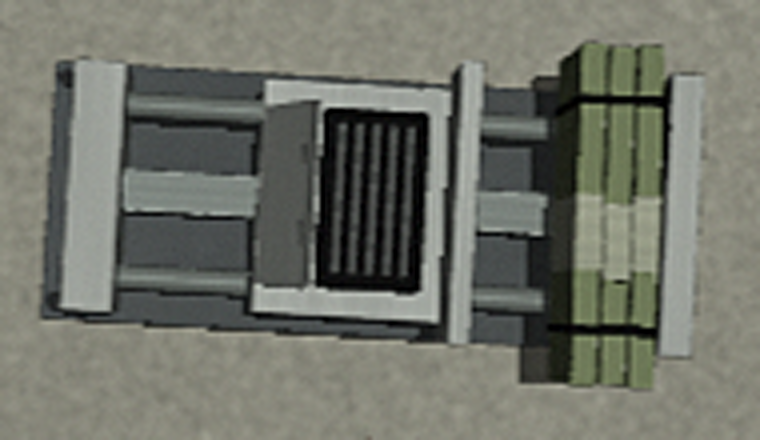

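```bash
cat > fit.py <<'E'
from h import *
from scipy.optimize import least_squares
uv=np.array([(126,65),(112,310),(672,75),(661,355),(265,80),(250,312),(326,110),(429,112),(418,292),(318,290),(458,65),(484,65),(470,342),(448,342)])/4.+[245,175]
P=[(115,-60,62,0),(115,60,62,0),(-135,-65,100,0),(-135,65,100,0),(15,-65,64,1),(15,65,64,1),(-14,-42,79,1),(-64,-42,79,1),(-64,42,79,1),(-14,42,79,1),(-75,-65,100,1),(-85,-65,100,1),(-85,65,100,1),(-75,65,100,1)]
P=np.array(P,float)
def W(p,L):
    X=L[:,0]+p[3]*L[:,3];c,s=np.cos(p[2]),np.sin(p[2])
    return np.c_[p[0]+c*X-s*L[:,1],p[1]+s*X+c*L[:,1],L[:,2]]
if __name__=='__main__':
    r=least_squares(lambda p:(proj('top',W(p,P))-uv).ravel(),[553,0,1.57,0],loss='soft_l1',x_scale=[10,10,.1,10])
    p=r.x;print(p,np.degrees(p[2]));print(np.round(r.fun.reshape(-1,2),1).tolist())
    print('key,rest,stop',W(p,np.array([(-39,0,80,1),(-11,0,92,1),(115,0,62,0)])))
E
python3 fit.py
```

```text
[553.30435512 -19.4961192    1.51744732  35.81510213] 86.94332694411041
[[0.7, -0.4], [0.7, 1.4], [-0.4, -0.7], [-1.0, 0.3], [-0.2, -5.0], [-0.1, 5.4], [-0.5, -0.5], [0.4, 0.5], [0.9, 0.4], [-0.9, -0.5], [1.0, -1.2], [-0.1, -0.9], [-0.1, 1.1], [-0.1, 0.8]]
key,rest,stop [[553.13452456 -22.67648585  80.        ]
 [554.62758834   5.28367796  92.        ]
 [559.43658135  95.3402679   62.        ]]
```

Run:
```python
from h import *
from scipy.spatial.transform import Rotation as Ro
s=read_state();R=Ro.from_euler('xyz',s['tool_rot'],degrees=True).as_matrix();print(R.round(3))
a=np.degrees(np.arctan2(R[1,1],R[0,1]));print('tool y azimuth',a,'want -3.06 or 176.94: turn',(-3.06-a+180)%360-180,(176.94-a+180)%360-180)
print(np.array([553.1+.053*12,-22.7+12,0])-s['tool_pos'])
```

```text
[[ 0.    -0.242  0.97 ]
 [ 0.     0.97   0.242]
 [-1.     0.     0.   ]]
tool y azimuth 104.02688788623729 want -3.06 or 176.94: turn -107.08688788623729 72.91311211376271
[ 390.17046827  644.14168567 -231.30155842]
```

Call:
send_rows:
  steps:
    - [[0.0195,0.0322,0,0,0,3.65,0],[0.0195,0.0322,0,0,0,3.65,0],[0.0195,0.0322,0,0,0,3.65,0],[0.0195,0.0322,0,0,0,3.65,0],[0.0195,0.0322,0,0,0,3.65,0],[0.0195,0.0322,0,0,0,3.65,0],[0.0195,0.0322,0,0,0,3.65,0],[0.0195,0.0322,0,0,0,3.65,0],[0.0195,0.0322,0,0,0,3.65,0],[0.0195,0.0322,0,0,0,3.65,0],[0.0195,0.0322,0,0,0,3.65,0],[0.0195,0.0322,0,0,0,3.65,0]]

```text
t: 1.9
tool_pos: [399.6, -256.3, 230.1]
tool_rot: [-104.5, 89.8, -45.3]
wrist_force: [0.4, -0.2, -0.2]
width: -0.001
```

Call:
send_rows:
  steps:
    - [[0.019,0.0305,0,0,0,3.4,0],[0.019,0.0305,0,0,0,3.4,0],[0.019,0.0305,0,0,0,3.4,0],[0.019,0.0305,0,0,0,3.4,0],[0.019,0.0305,0,0,0,3.4,0],[0.019,0.0305,0,0,0,3.4,0],[0.019,0.0305,0,0,0,3.4,0],[0.015,0.025,-0.005,0,0,3,0],[0,0,-0.02,0,0,0,0],[0,0,-0.02,0,0,0,0],[0,0,0,0,0,0,0]]

```text
t: 2.82
tool_pos: [557.9, 4.7, 188.6]
tool_rot: [-77.3, 89.1, 11.0]
wrist_force: [-0.8, -0.5, -0.7]
width: 0.001
```

Run:
```python
from h import *
from fit import W
s=read_state();print(s['tool_pos'],s['tool_rot'],s['wrist_force'],s['t'])
im=get_image('wrist').copy()
p=[553.304,-19.496,1.51745,35.815]
L=np.array([(-14,-42,80,1),(-64,-42,80,1),(-64,42,80,1),(-14,42,80,1),(-75,-65,100,1),(-75,65,100,1),(-11,-42,104,1),(-11,42,104,1),(115,-60,62,0),(115,60,62,0)],float)
for u,v in proj('wrist',W(p,L)): cv2.drawMarker(im,(int(round(u)),int(round(v))),(255,0,0),cv2.MARKER_CROSS,10,1)
t=np.array(s['tool_pos'])
for u,v in proj('wrist',[t]): cv2.drawMarker(im,(int(round(u)),int(round(v))),(0,0,255),cv2.MARKER_CROSS,10,1)
save('w1.png',im)
```

```text
[557.85945498   4.69203957 188.59501125] [-77.29605857  89.08884525  10.96997607] [-0.77280005 -0.52079971 -0.69039769] 2.8167
```

View pics/w1.png

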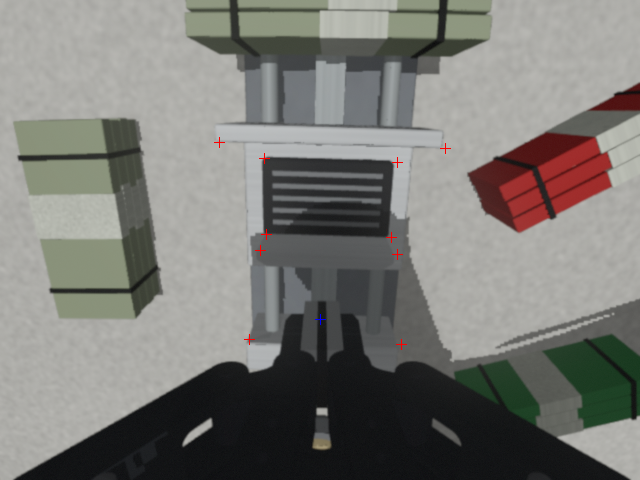

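The wrist image shows the key at (264–392, 158–236), where the fit puts it. The rest is the grey strip at y 236–266, and the fingers overshot by about 15 mm toward the stop. I'll correct sideways first and then descend.

Call:
send_rows:
  steps:
    - [[-0.002,-0.008,0,-0.1,0.45,-0.7,0],[-0.002,-0.0075,0,-0.1,0.45,-0.6,0],[0,0,0,0,0,0,0],[0,0,0,0,0,0,0]]

```text
t: 3.2
tool_pos: [555.1, -14.0, 194.6]
tool_rot: [-104.1, 89.8, -17.3]
wrist_force: [0.8, 0.8, -0.0]
width: 0.003
```

Call:
send_rows:
  steps:
    - [[0,0.001,-0.02,0,0,0,0],[0,0.001,-0.02,0,0,0,0],[0,0.001,-0.02,0,0,0,0],[0,0,-0.015,0,0,0,0],[0,0,0,0,0,0,0],[0,0,0,0,0,0,0]]

```text
t: 3.7
tool_pos: [558.3, -13.8, 124.3]
tool_rot: [-81.2, 89.1, 5.2]
wrist_force: [0.2, -0.6, -0.1]
width: -0.001
```

Run:
```python
from h import *
from fit import W
s=read_state();print(s['tool_pos'],s['tool_rot'],s['wrist_force'],s['t'])
im=get_image('wrist').copy()
p=[553.304,-19.496,1.51745,35.815]
L=np.array([(-14,-42,80,1),(-64,-42,80,1),(-64,42,80,1),(-14,42,80,1),(-75,-65,100,1),(-75,65,100,1),(-11,-42,104,1),(-11,42,104,1)],float)
for u,v in proj('wrist',W(p,L)): cv2.drawMarker(im,(int(round(u)),int(round(v))),(255,0,0),cv2.MARKER_CROSS,10,1)
save('w2.png',im)
```

```text
[558.25171487 -13.78184173 124.30984521] [-81.20448195  89.05246116   5.23267766] [ 0.23253336 -0.64781276 -0.0575857 ] 3.7
```

View pics/w2.png

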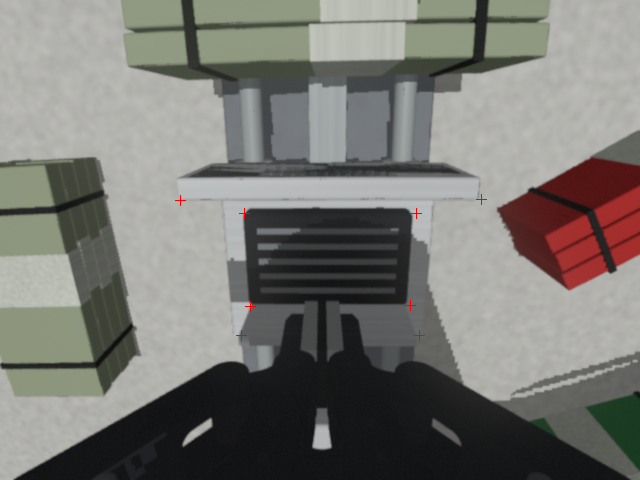

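Key edges appear at y 208 and 303 against predicted 212 and 306, so the key sits about 2 mm further toward -y than the fit. The finger stands over the rest-side half of the key with about 6 mm clear of the rest, so I can go down.

Call:
send_rows:
  steps:
    - [[-0.002,0,-0.015,0,0.5,0,0],[-0.001,0,-0.012,0,0.3,0,0],[0,0,-0.006,0,0,0,0],[0,0,-0.003,0,0,0,0],[0,0,-0.003,0,0,0,0]]

```text
t: 4.17
tool_pos: [557.9, -13.5, 87.5]
tool_rot: [-66.0, 89.4, 20.4]
wrist_force: [-0.2, -0.2, 0.2]
width: -0.0
```

Call:
send_rows:
  steps:
    - [[0,0,-0.004,0,0,0,0],[0,0,-0.003,0,0,0,0],[0,0,-0.003,0,0,0,0]]

```text
t: 4.42
tool_pos: [558.4, -13.4, 77.1]
tool_rot: [-67.9, 89.4, 18.6]
wrist_force: [-0.8, -0.2, 4.7]
width: -0.002
```

Call:
send_rows:
  steps:
    - [[0,0,-0.003,0,0,0,0],[0,0,-0.003,0,0,0,0]]

```text
t: 4.58
tool_pos: [558.6, -13.4, 71.6]
tool_rot: [-69.9, 89.4, 16.5]
wrist_force: [-7.2, 3.7, 28.7]
width: -0.002
```

Call:
send_rows:
  steps:
    - [[0,0.003,-0.001,0,0,0,0],[0,0.003,-0.001,0,0,0,0],[0,0.003,-0.001,0,0,0,0]]

```text
t: 4.83
tool_pos: [558.8, -6.2, 72.0]
tool_rot: [-86.3, 89.3, 0.3]
wrist_force: [-2.3, -2.7, 8.2]
width: -0.001
```

Call:
send_rows:
  steps:
    - [[0,0.004,-0.0015,0,0,0,0],[0,0.004,-0.0015,0,0,0,0],[0,0.004,-0.0015,0,0,0,0],[0,0.004,-0.0015,0,0,0,0]]

```text
t: 5.17
tool_pos: [559.7, 7.5, 71.9]
tool_rot: [-102.2, 89.1, -15.5]
wrist_force: [-4.3, -3.4, 14.1]
width: -0.006
```

Call:
send_rows:
  steps:
    - [[0,0.004,-0.0015,0,0,0,0],[0,0.004,-0.0015,0,0,0,0],[0,0.004,-0.0015,0,0,0,0],[0,0.004,-0.0015,0,0,0,0],[0,0.004,-0.0015,0,0,0,0],[0,0.004,-0.0015,0,0,0,0],[0,0.004,-0.0015,0,0,0,0],[0,0.004,-0.0015,0,0,0,0]]

```text
t: 5.83
tool_pos: [561.3, 35.7, 71.9]
tool_rot: [-114.5, 88.6, -27.5]
wrist_force: [-4.1, -3.9, 14.4]
width: 0.002
```

Call:
send_rows:
  steps:
    - [[0,0.004,-0.0015,0.1,0.2,0,0],[0,0.004,-0.0015,0.1,0.2,0,0],[0,0.004,-0.0015,0.1,0.2,0,0],[0,0.003,-0.0015,0,0,0,0],[0,0.003,-0.0015,0,0,0,0]]

```text
t: 6.25
tool_pos: [562.2, 51.7, 71.9]
tool_rot: [-120.4, 89.0, -33.3]
wrist_force: [-6.2, -3.3, 15.1]
width: -0.003
```

Call:
send_rows:
  steps:
    - [[0,0.002,-0.0015,0,0,0,0],[0,0.002,-0.0015,0,0,0,0],[0,0.002,-0.0015,0,0,0,0]]

```text
t: 6.5
tool_pos: [562.7, 54.2, 71.8]
tool_rot: [-130.6, 88.7, -43.4]
wrist_force: [-2.6, -8.8, 14.0]
width: 0.001
```

Call:
send_rows:
  steps:
    - [[0,0.003,-0.0015,0,0,0,0],[0,0.003,-0.0015,0,0,0,0]]

```text
t: 6.67
tool_pos: [563.2, 56.9, 71.8]
tool_rot: [-136.4, 88.5, -49.1]
wrist_force: [-2.6, -9.6, 12.7]
width: -0.003
```

Run:
```python
from h import *
from fit import W
im=get_image('top')
p=[553.304,-19.496,1.51745,100]
L=np.array([(15,0,64,1),(115,0,62,0)],float);print(proj('top',W(p,L)))
c=im[175:285,245:435]
save('t2.png',cv2.resize(np.ascontiguousarray(c),None,fx=4,fy=4,interpolation=cv2.INTER_CUBIC))
```

```text
[[275.35429624 222.26926165]
 [275.43086221 222.33699248]]
```

View pics/t2.png

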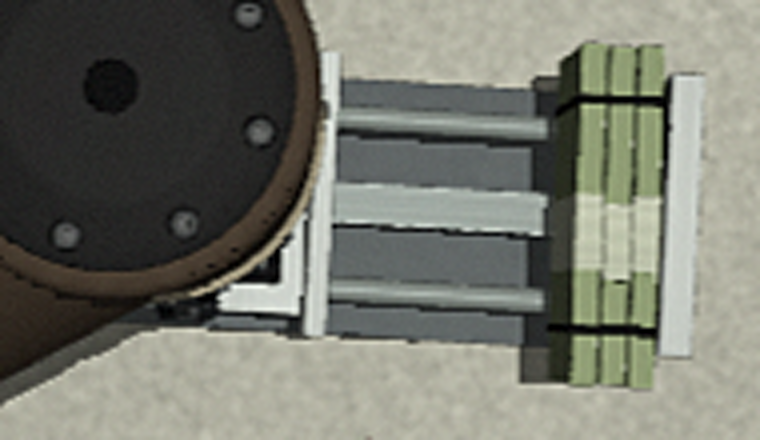

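The packs haven't moved and the jaw is near the stop, but y is still creeping. I'll keep pushing until it stalls.

Call:
send_rows:
  steps:
    - [[0,0.004,-0.0015,0.2,0.2,0,0],[0,0.004,-0.0015,0.2,0.2,0,0],[0,0.004,-0.0015,0.2,0.2,0,0]]

```text
t: 6.97
tool_pos: [563.3, 60.0, 71.8]
tool_rot: [-162.7, 88.7, -75.3]
wrist_force: [2.5, -27.0, 13.7]
width: -0.001
```

Run:
```python
from h import *
from fit import W
for q in (95,100):
  p=[553.304,-19.496,1.51745,q]
  print(q,(proj('top',W(p,np.array([(-85,-65,100,1),(-85,65,100,1.]]) if 0 else np.array([(-85,-65,100,1),(-85,65,100,1.)])))-[245,175])*4)
```

```text
File "<stdin>", line 5
    print(q,(proj('top',W(p,np.array([(-85,-65,100,1),(-85,65,100,1.]]) if 0 else np.array([(-85,-65,100,1),(-85,65,100,1.)])))-[245,175])*4)
                                                                    ^
SyntaxError: closing parenthesis ']' does not match opening parenthesis '('
```

Call:
send_rows:
  steps:
    - [[0,0.003,-0.0015,0,0,0,0],[0,0.003,-0.0015,0,0,0,0]]

```text
t: 7.13
tool_pos: [563.3, 59.7, 71.9]
tool_rot: [-168.2, 88.3, -80.8]
wrist_force: [-3.1, -14.8, 15.3]
width: 0.005
```

Run:
```python
from h import *
from fit import W
save('t3.png',get_image('top'))
for q in (95,100):
  p=[553.304,-19.496,1.51745,q]
  print(q,(proj('top',W(p,np.array([(-85,-65,100,1),(-85,65,100,1.)])))-[245,175])*4)
im=cv2.imread('pics/t3.png').astype(int)
a=cv2.imread('pics/t2.png')
for row in(250,256): print(im[row,315:345].sum(1))
s=read_state();print(s['tool_pos'],s['wrist_force'])
```

```text
95 [[354.22697658  54.19206962]
 [339.38000604 339.52348697]]
100 [[343.27354344  53.57931147]
 [328.3693725  338.94490957]]
[627 634 631 656 553 167 428 639 600 594 610 466  48  95 111 117 129 144
 169 175 171 183 235 282 257 279 286 282 288 287]
[320 243 102 110 104 231 525 654 601 613 575 383 295 307 308 310 313 316
 306 316 309 311 307 306 303 297 303 302 312 307]
[563.2851236   59.70417106  71.93019445] [ -1.4224117  -16.54485853  15.34368675]
```

The jaw is against the stop. TCP y has stalled at 59.7 mm with 15–27 N of reaction, and the jaw plate's edge is within 1 px of where it should be at 100 mm. I'll ease the push and lift straight up so the finger doesn't drag the jaw back.

Call:
send_rows:
  steps:
    - [[0,0.001,0,0,0,0,0],[0,0.0005,0.002,0,0,0,0],[0,0.0005,0.003,0,0,0,0],[0,0.0005,0.003,0,0,0,0],[0,0,0.004,0,0,0,0],[0,0,0.005,0,0,0,0]]

```text
t: 7.68
tool_pos: [562.5, 59.8, 90.0]
tool_rot: [-171.8, 88.1, -84.4]
wrist_force: [-0.3, -1.7, -1.5]
width: 0.007
```

Call:
send_rows:
  steps:
    - [[0,-0.002,0.003,0,0,0,0],[0,-0.001,0.01,0,0,0,0],[0,0,0.02,0,0,0,0],[0,0,0.035,0,0,0,0],[0,0,0.035,0,0,0,0],[0,0,0.03,0,0,0,0],[0,-0.03,0.02,0,0,0,0],[-0.02,-0.035,0,0,0,0,0],[-0.02,-0.035,0,0,0,0,0],[-0.02,-0.035,0,0,0,0,0],[0,0,0,0,0,0,0],[0,0,0,0,0,0,0]]

```text
t: 8.68
tool_pos: [500.9, -80.3, 261.2]
tool_rot: [-150.0, 88.1, -62.2]
wrist_force: [0.3, 1.2, 0.9]
width: -0.001
```

Run:
```python
from h import *
s=read_state();print(s['tool_pos'],s['wrist_force'],s['t'])
a=get_image('scene');b=get_image('top');w=get_image('wrist')
f=lambda x:np.ascontiguousarray(x)
A=cv2.resize(f(a[180:380,140:420]),(560,400));B=cv2.resize(f(b[100:290,170:510]),(680,380))
save('end.png',cv2.resize(f(w),(640,480)))
save('end2.png',np.vstack([np.pad(A[:300],((0,0),(0,120),(0,0))),B[:300]])[:600])
```

```text
[500.90288686 -80.32058047 261.22958293] [0.32072034 1.21290017 0.9183311 ] 8.6833
```

View pics/end2.png

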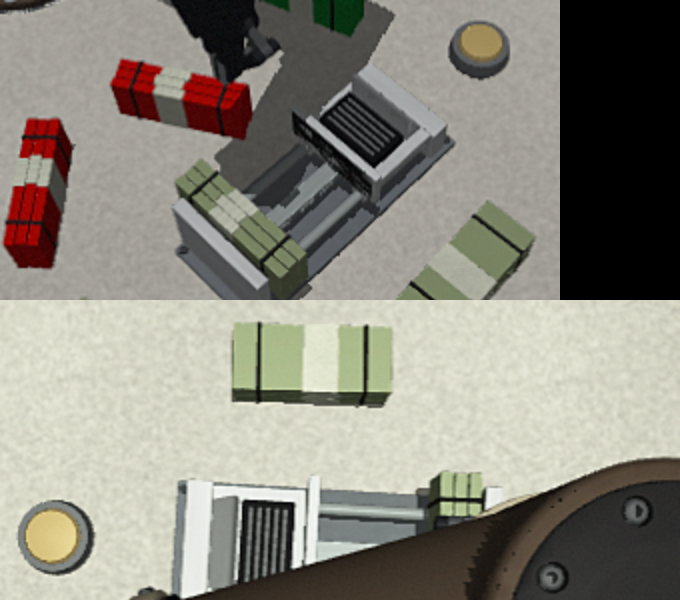

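View pics/end.png

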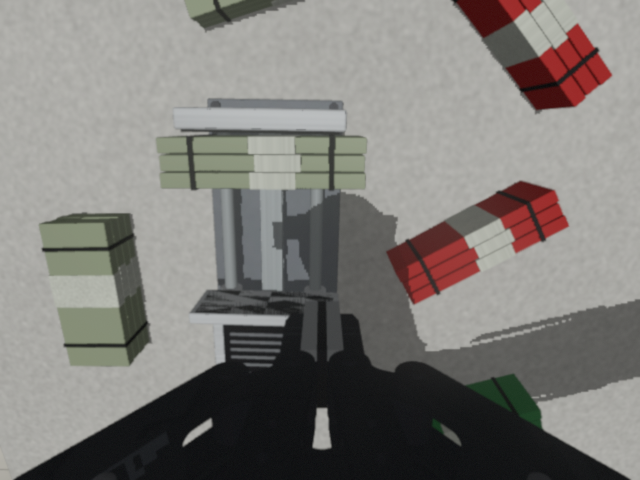

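The jaw's slide meets the end-stop face with no gap (top view), the packs are still against the fixed jaw, and the stacks and pot haven't moved. The arm is well clear, so I'm handing in.

```bash
python3 -c "
from rig import *
print(finish_job())"
```

```text
the job is handed in; nothing more can be done
None
```

The sliding jaw is back against its end stop, the key has been let go, and the job is handed in at about 9 s of the 35 s allowed. With the shut fingertips I pressed the key to its hard stop (fingertips at 72 mm). I kept it down while pushing the jaw back about 64 mm by the finger rest, then lifted straight up and moved clear.

- **Jaw:** the push stalled at the stop with 15–27 N of reaction. After I let go, the top image showed the jaw plate within 1 px (about 2 mm) of its fully open position, with no visible gap at the stop.
- **Key:** I did not measure how far it came back up. The contact force had dropped to about 2 N with the fingertips at 90 mm, above the key's 80 mm raised height.
- **Other items:** the packs were still standing against the fixed jaw. The two stacks and the pot looked unmoved, though the arm hid part of the final top view.
- **Forces:** the highest wrist reading I saw was about 31 N, but I only saw readings at the end of each move, so brief peaks in between could have been higher.
- **Disagreement:** the wrist camera put the key about 2 mm off the top-camera fit, and the slide deck looked narrower than the stated 130 mm. Neither affected the job.

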